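Peel the stuck top tray off a nested stack and hold it up

TASK

Lift the loose cover plate off the two pins of the tray stand, lay it flat on the bare worktop beside the stand and let go of it. Then take the top tray of the nested stack, which sticks in four sprung catches, by its corner lug and peel it off: raise the lug corner a good 2 cm while the opposite corner is still down on the stack, then lift the tray away, leaving the tray beneath seated. Finish holding the tray by its lug in the gripper, roughly level and still, about 20 cm above the worktop; do not put it down, and leave the things standing around where they are.

Things in the scene. Friction and masses are not known exactly. Their poses are not given: they have to be found in the camera images.
- stand: fixed aluminium stand, 156 x 156 mm, origin at the centre of its underside, z up, lug corner of the stack at (-x, +y). At its (+x, +y) and (-x, -y) corners 82 mm high L-shaped angles, 44 mm long each way, 5 mm off the trays, each with a 7 mm pin (tops at z = 97 mm). At the middle of each side a sprung steel catch 14 mm wide, 55 mm high, overhangs the top tray's edge by 2 to 3 mm
- cover_handle (a point): centre of the black bar handle of the loose grey cover plate, 156 x 156 x 5 mm, 0.16 kg, its two 11 mm holes over the stand's pins; at first its underside is 82 mm above the worktop. Bar 14 mm along the point's x, 60 along y, 32 high, upright on the plate's middle; the point is half-way up it, 21 mm above the plate's flat underside. z is the plate's upward normal
- lug (a point): centre of the top tray's upright lug: a fin 10 mm thick, 28 long, 28 high (the flange's top is 14 mm below this point) on a tab past the tray's corner (-x, +y), 76 mm from its middle. The fin's length runs along the tray's diagonal, (-1, 1, 0) in the point's axes, so it is gripped across (1, 1, 0). Axes are the tray's, z its upward normal
- tray_mid (a point): middle of the loose top tray, underside of its flange, at first 43 mm above the worktop. White, 110 x 110 mm, 0.06 kg: flange 3 mm thick, tapered pocket 16 mm deep, four corner bosses 5 mm high that stand on the flange below. Each of the 4 side catches snaps off the flange's edge once it is some 6 mm up, at roughly 2 to 4 N. The only tray with a lug. Axes as the stand's at first
- lug_corner (a point): point on the top tray over the boss nearest the lug, at (-49, +49) mm from tray_mid, underside of the flange; at first 43 mm above the worktop
- far_corner (a point): point on the top tray over the boss opposite the lug, at (+49, -49) mm from tray_mid, underside of the flange; at first 43 mm above the worktop
- second_mid (a point): middle of the second tray (loose, like the top one but without lug, 0.08 kg, resting nested in the bottom tray, which is fixed to the stand), underside of its flange, at first 35 mm above the worktop; to stay seated
- petri_a: bystander: round petri dish, 59 mm diameter, 15 mm high, origin at the centre of its underside
- tape_roll: bystander: roll of tape lying flat, 98 mm diameter, 25 mm high, origin at the centre of its underside
- vial_a: bystander: small vial, 23 mm diameter, 40 mm high, origin at the centre of its underside
- bottle_a: bystander: small reagent bottle, 43 mm diameter, 82 mm high, origin at the centre of its underside
- cuvette_strip: bystander: loose reagent strip with a row of wells, lying flat among others, 12 x 100 x 14 mm, origin at the centre of its underside

How it is judged:
On the way, in this order (a step that is already met when the one before it is completed fails the run):
1. the cover plate lies flat on the worktop beside the stand and is let go (height (world z) of cover_handle below 0.026 m and angle between cover_handle's own z axis and vertical below 0.06 rad and contact force between the fingers and cover below 0.05 N), for 0.2 s.
2. the lug corner is peeled up at least 15 mm while the opposite corner is still down (within 5 mm) (z of lug_corner in the frame of stand above 0.058 m and z of far_corner in the frame of stand below 0.048 m and horizontal distance between tray_mid and stand below 0.02 m), for 0.1 s.
At the end, for the whole second after the job is handed in: The top tray is held by its lug in the gripper, its middle 15 to 30 cm above the worktop, within 17 degrees of level, still, touching neither stand, trays nor cover; the second tray is seated in the stand (within 4 mm); the cover plate lies flat on the worktop (height (world z) of tray_mid between 0.15 and 0.3 m and angle between tray_mid's own z axis and vertical below 0.3 rad and contact force between the fingers and top_tray above 1 N and distance between lug and the grasp point below 0.04 m and linear speed of top_tray below 0.03 m/s and contact force between top_tray and stand below 0.05 N and contact force between top_tray and second_tray below 0.05 N and contact force between top_tray and cover below 0.05 N and distance between second_mid and stand below 0.039 m and angle between second_mid's own z axis and vertical below 0.05 rad and height (world z) of cover_handle below 0.026 m and angle between cover_handle's own z axis and vertical below 0.06 rad); the arm keeps its last pose, push and grip.
It fails at once if the second tray is pulled up from its seat (more than 6 mm) (z of second_mid in the frame of stand above 0.041 m).
It fails at once if a bystander is displaced by more than 3 cm (distance of any of petri_a, tape_roll, vial_a, bottle_a, cuvette_strip from where it was at the start of the episode above 0.03 m).
It also fails if it takes over 51 s, if anything falls off the work surface, if the arm or the gripper's body presses on something with over 40 N, if the wrist force passes 120 N, or if a joint passes its speed limit or range.

ROBOT

A 6-joint arm with a two-finger parallel gripper is mounted at the origin on a cart in front of the work surface, level with it; the furniture and walls round the work are solid. World frame = base frame: x ahead of the robot, y to its left, z up, the work surface at z = 0. Lengths are in m, angles in rad, forces in N, time in s.
With the tool pointing down it reaches from about 0.375 to 0.975 m from the base axis. Payload 3.8 kg.
Tool frame: the origin (TCP) lies midway between the tips of the shut fingers; the grasp point (between the pads) lies 19 mm behind it; z points along the fingers, y is the line along which they close (so a half turn about z gives the same grasp; the last joint's range is limited). The gripper opens to 85 mm and grips with 20 to 120 N. Pads are 22 mm wide; open, the fingers measure 114 mm over their backs; the gripper's body (76 mm by 85 mm) begins 54 mm behind the grasp point. The pads swing forward as they close: fully open they stand 13 mm farther back than shut.
Start: joints at [1.166, 0.264, 1.604, -0, 1.274, -0.037], TCP at [0.243, 0.63, 0.231] pointing down, gripper open.
Joint ranges: [-2.63, 2.63], [-0.94, 2.18], [0.31, 2.57], [-1.31, 4.45], [0, 2.66], [-2.55, 2.55]. Speed limits (rad/s): [2.57, 2.57, 3.14, 3.14, 3.14, 3.14].

INTERFACE

Orientations are given as a rotation vector (axis times angle).
In Python, from workcell import bot gives the robot as it stands.
- The arm moves only by the tool servo_tool, never from a script. Its argument "series" is a list of rows, each a list of 7 numbers: the shift along the world's x, y, z in units of 0.15 m (1.0 is 0.15 m), then the turn, a rotation vector about the world's x, y, z in units of 180 degrees (1.0 is 180 degrees), then the closure, from 0 (fully open) to 1 (shut). A call has 1 to 20 rows; each row is the pose to reach, as a shift and turn from the pose commanded when the call began, turning the shorter way round; what a row does not reach only later rows make up. A row lasts 1/10 s, in which the tool goes at most 50 mm and 8.59 degrees, less where a joint would pass 70% of its speed; a pose out of reach is approached as far as the arm can. A call with a number of a shift or a turn outside -1 to 1 is refused whole. A call with a gripper value outside its range is refused whole. The fingers move at their own pace and stop on an object; "newtons" is the grip in N (left out, the last holds). Time passes only in rows, so rows that repeat a pose let the fingers close. It gives the time, the measured TCP pose, the force, the opening and the grip force at its end, in the units of the state.
- bot.read_state(): the state, without advancing time (a new reading comes with each control period).
- bot.read_camera(name): name is "scene" or "top"; returns the picture (420x560x3 uint8, red, green, blue); there is no depth.
- bot.camera_info(name): a dict with "vertical_fov" (degrees; the focal length in pixels is half the picture's height over the tangent of half this angle, whatever the lens; pixels are square), "cx", "cy" (the principal point, pixels), "dist" ([k1, k2, p1, p2, k3] as OpenCV has them; the pictures are not rectified), "R" (3x3) and "t" (3): a world point X has camera coordinates R X + t. Camera axes: x right, y down, z forward; pixel columns grow to the right and rows downward; lengths in m; the calibration is good to about 2 mm. A picture is of the moment at which its call begins. camera_info takes no time and is no camera call.
- bot.finish_job(): hands the job in; it is judged then, once.
Trained networks look in the newest picture that a camera, given by its name, has taken for a name from the list of things; names that differ only in an ending like _2 or _b are one class to them, and where a whole thing is asked for, a point or a joint stands for the part that bears it (a point fixed in the world has none). Each returns a list of dicts, best first, with "score" (0 to 1); they miss things now and then, are a little off and sometimes report something else, mostly with a low value. They report only what shows in the picture. A call takes as long as a camera call.
- bot.recognise(target, camera): "box" ([left, top, right, bottom] as shares, 0 to 1, of the picture: columns of its width, rows of its height, round what is visible of it).
- bot.trace(target, camera): "mask" (420x560 bool, what is visible of it) and "box" ([left, top, right, bottom] as shares, 0 to 1, of the picture: columns of its width, rows of its height, round what is visible of it).
- bot.mark_of(target, camera): "at" ([row, column] as shares, 0 to 1, of the picture: columns of its width, rows of its height: a listed point, or the origin of a listed thing).
The state is a dict: "time": time; "q": joint angles; "joint_vel": joint speeds; "joint_torque": joint torques, N m; "tool_pos": TCP position; "tcp_rot": TCP orientation; "wrist_force": force on the tool from outside, world axes, zero at the start; "torque": the same for the moment, N m; "width": opening from 0.0 (shut) to 1.0 (fully open); "grip_force": force on a finger pad.
Only numpy, scipy, OpenCV 4.12 (cv2) and the standard library are available. Lean on these libraries where they do the work, as an engineer would, in place of code of your own. Each camera call takes 0.05 s, during which the arm holds its last target. There are 200 camera calls.

## Working session

There is one attempt and no reset: what is moved stays moved. The work goes in short steps, Python scripts to look and compute and a tool call to move; the robot and the scene stay as the last step left them, time stands still between calls to the robot, and variables do not carry over. Pictures are saved under pics/ and viewed, at most 10 in all, crops included, and the job is handed in when it is done.

Besides the shell and the picture viewer there is one more tool, called after "Emit:" by a JSON object that holds its "method" and its "body", one argument or row to a line. servo_tool: Moves the arm, as the interface text tells. Shifts and turns lie within -1 to 1; 1 stands for 0.15 m of shift or 180 degrees of turn. Its arguments: {"type":"object","properties":{"series":{"type":"array","items":{"type":"array","items":{"type":"number"}}},"newtons":{"type":"number"}},"required":["series"]}

```bash
ls; mkdir -p pics; cat > h.py <<'E'
import numpy as np, cv2
from workcell import bot
def K(n):
    c=bot.camera_info(n); f=210/np.tan(np.radians(c["vertical_fov"])/2)
    return np.array([[f,0,c["cx"]],[0,f,c["cy"]],[0,0,1]]),np.array(c["dist"],float),np.array(c["R"]),np.array(c["t"])
def ray(n,uv):
    k,d,R,t=K(n); p=cv2.undistortPoints(np.array([[uv]],float),k,d)[0,0]
    return -R.T@t, R.T@np.array([p[0],p[1],1])
def atz(n,uv,z):
    o,v=ray(n,uv); return o+v*(z-o[2])/v[2]
def proj(n,X):
    k,d,R,t=K(n); return cv2.projectPoints(np.array(X,float).reshape(-1,3),cv2.Rodrigues(R)[0],t,k,d)[0].reshape(-1,2)
def tri(r):
    A=np.zeros((3,3));b=np.zeros(3)
    for o,v in r:
        v=v/np.linalg.norm(v);P=np.eye(3)-np.outer(v,v);A+=P;b+=P@o
    return np.linalg.solve(A,b)
def mark(t,n):
    r=bot.mark_of(t,n)
    return [((m["at"][1]*560,m["at"][0]*420),m["score"]) for m in r[:2]]
E
python3 - <<'E'
from h import *
for n in("scene","top"):
    im=bot.read_camera(n); cv2.imwrite(f"pics/{n}0.png",im[:,:,::-1])
    k,d,R,t=K(n); print(n,(-R.T@t).round(3),k[0,0].round(1),R.round(2).tolist())
hz={"cover_handle":.103,"stand":0,"lug":.06,"tray_mid":.043,"petri_a":0,"tape_roll":0,"vial_a":0,"bottle_a":0,"cuvette_strip":0}
for t,z in hz.items():
    for n in("scene","top"):
        for uv,s in mark(t,n): print(t,n,np.round(uv,1),round(s,2),atz(n,uv,z).round(3))
s=bot.read_state();print(s["time"],s["tcp_rot"])
E
```

```text
pics
scene [ 0.079 -1.174  0.918] 461.1 [[0.9, -0.44, 0.0], [-0.24, -0.49, -0.84], [0.37, 0.76, -0.54]]
top [ 0.509 -0.029  1.328] 386.5 [[0.0, -1.0, 0.03], [-1.0, -0.01, -0.09], [0.09, -0.03, -0.99]]
cover_handle scene [283.1 209.4] 0.66 [ 0.62  -0.05   0.103]
cover_handle scene [302.8 225.5] 0.3 [ 0.635 -0.157  0.103]
cover_handle top [276.4 208.3] 0.58 [ 0.632 -0.054  0.103]
stand scene [284.8 233. ] 0.66 [ 0.631 -0.041  0.   ]
lug scene [259.5 218.2] 0.44 [ 0.556 -0.004  0.06 ]
tray_mid scene [281.3 224.2] 0.39 [ 0.616 -0.045  0.043]
tray_mid top [359.8 189.6] 0.2 [ 0.703 -0.337  0.043]
petri_a scene [303.9 226.6] 0.7 [ 0.706 -0.036  0.   ]
petri_a scene [240.3 197.3] 0.66 [0.579 0.238 0.   ]
petri_a top [186.9 217.7] 0.54 [0.608 0.251 0.   ]
tape_roll scene [218.  187.4] 0.82 [0.527 0.346 0.   ]
tape_roll scene [264.6 225.8] 0.43 [0.586 0.027 0.   ]
tape_roll top [152.8 239.3] 0.58 [0.533 0.364 0.   ]
vial_a scene [344.1 259.4] 0.4 [ 0.736 -0.247  0.   ]
vial_a top [331.  183.7] 0.4 [ 0.73  -0.246  0.   ]
bottle_a scene [353.6 275.5] 0.74 [ 0.721 -0.324  0.   ]
bottle_a top [358.  189.3] 0.71 [ 0.711 -0.341  0.   ]
cuvette_strip scene [326.7 333. ] 0.5 [ 0.537 -0.481  0.   ]
cuvette_strip top [400. 236.] 0.55 [ 0.548 -0.486  0.   ]
1.0 [5.74472894e-01 3.08858106e+00 1.82381012e-05]
```

View pics/top0.png

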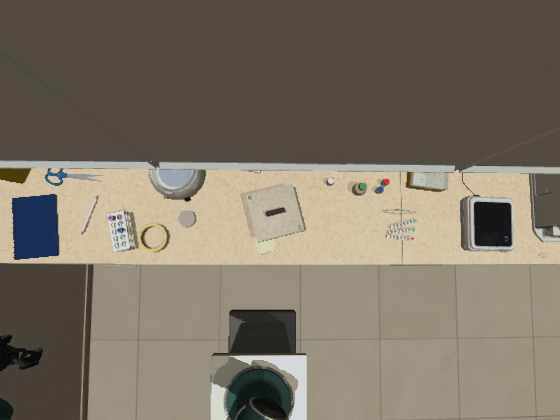

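View pics/scene0.png

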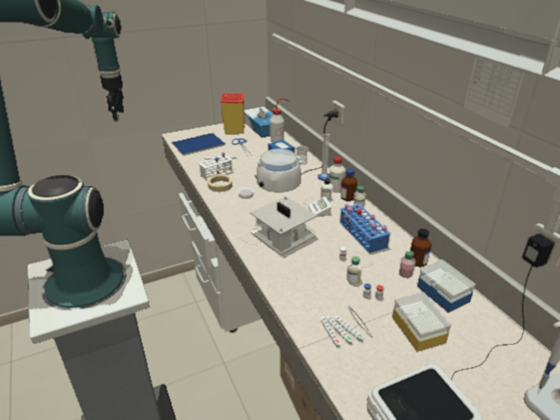

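```bash
python3 - <<'E'
from h import *
from scipy.optimize import minimize
masks={}
for n in("scene","top"):
    bot.read_camera(n)
    r=bot.trace("cover_handle",n); print(n,[(round(x["score"],2),np.round(np.array(x["box"])*[560,420,560,420]).tolist(),int(x["mask"].sum())) for x in r[:3]])
    masks[n]=r[0]["mask"]
    np.save(f"m_{n}.npy",masks[n])
    for uv,s in mark("cover_handle",n): print(np.round(uv,1),round(s,2))
    for uv,s in mark("lug",n)+mark("stand",n): print(np.round(uv,1),round(s,2))
m=masks["top"]
c=max(cv2.findContours(m.astype(np.uint8),0,1)[0],key=cv2.contourArea).reshape(-1,2)
W=np.array([atz("top",p,.087)[:2] for p in c]); print("minrect",cv2.minAreaRect(W.astype(np.float32)))
print("tri",tri([ray(n,mark("cover_handle",n)[0][0]) for n in masks]))
print("edge",[atz("top",(u,264),0).round(3)[:2].tolist() for u in(250,340)],[atz("top",(u,168),0).round(3)[:2].tolist() for u in(250,340)])
# silhouette fit: plate box + handle
def sil(n,p):
    x,y,a=p;img=np.zeros((420*4,560*4),np.uint8);co,si=np.cos(a),np.sin(a)
    for hx,hy,z0,z1 in((.078,.078,.082,.087),(.007,.03,.087,.119)):
        P=[[x+co*i*hx-si*j*hy,y+si*i*hx+co*j*hy,z] for i in(-1,1) for j in(-1,1) for z in(z0,z1)]
        cv2.fillConvexPoly(img,cv2.convexHull(np.round((proj(n,P)+.5)*4).astype(np.int32)),1)
    return cv2.resize(img.astype(np.float32),(560,420),interpolation=cv2.INTER_AREA)
for use in(["top"],["scene"],["top","scene"]):
    f=lambda p:sum(np.abs(sil(n,p)-masks[n]).sum() for n in use)
    b=min((minimize(f,[.63,-.05,a],method="Nelder-Mead",options=dict(initial_simplex=[[.63,-.05,a],[.645,-.05,a],[.63,-.035,a],[.63,-.05,a+.1]])) for a in(.1,.25,-.1)),key=lambda r:r.fun)
    print(use,b.x.round(4),np.degrees(b.x[2]).round(1),b.fun)
E
```

```text
scene [(0.57, [249.0, 201.0, 316.0, 231.0], 1323)]
[281.1 208. ] 0.83
[281.6 224.6] 0.52
[261.5 219.2] 0.61
[264.2 226.7] 0.26
[282.6 235.2] 0.81
top [(0.64, [247.0, 182.0, 301.0, 240.0], 2243)]
[273.3 209. ] 0.72
[154.2 234.8] 0.57
[331.  181.9] 0.75
minrect ((0.6208895444869995, -0.04764817655086517), (0.15467391908168793, 0.15484483540058136), 14.557037353515625)
tri [ 0.62378252 -0.04164318  0.10357172]
edge [[0.451, 0.033], [0.452, -0.275]] [[0.783, 0.037], [0.786, -0.279]]
['top'] [ 0.6213 -0.0474  0.2552] 14.6 110.25
['scene'] [ 0.6194 -0.0449  0.2438] 14.0 70.0625
['top', 'scene'] [ 0.6209 -0.0471  0.2494] 14.3 198.875
```

```bash
python3 - <<'E'
from h import *
out=[]
for n,(u,v) in(("top",(225,160)),("scene",(235,180))):
    im=cv2.imread(f"pics/{n}0.png"); w,h=100,100
    c=cv2.resize(im[v:v+h,u:u+w],None,fx=4,fy=4,interpolation=cv2.INTER_CUBIC)
    for (x,y,a),col in(((.6209,-.0471,.2494),(0,0,255)),):
        R=np.array([[np.cos(a),-np.sin(a)],[np.sin(a),np.cos(a)]])
        for hx,hy,z in((.078,.078,.087),(.007,.03,.119)):
            P=[[*(R@[i*hx,j*hy]+[x,y]),z] for i,j in((-1,-1),(1,-1),(1,1),(-1,1))]
            q=((proj(n,P)-[u,v]+.5)*4).astype(int); cv2.polylines(c,[q],True,col,1)
    out.append(c)
cv2.imwrite("pics/ov.png",np.hstack(out))
E
```

```text
(no output)
```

View pics/ov.png

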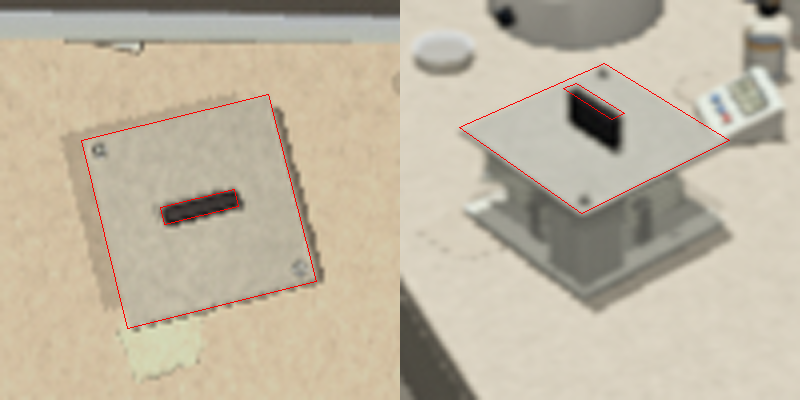

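Emit:
{"method": "servo_tool", "body": {
  "series": [
    [0.168,-0.301,0,0,0,-0.02,0],
    [0.336,-0.603,0,0,0,-0.04,0],
    [0.504,-0.904,0,0,0,-0.0608,0]
  ]
}}

```text
time: 1.9
tool_pos: [0.3161, 0.4977, 0.2311]
tcp_rot: [0.868, 3.019, -0.0]
wrist_force: [0.7, -0.2, -0.9]
width: 1.0
grip_force: 0.0
```

Emit:
{"method": "servo_tool", "body": {
  "series": [
    [0.168,-0.301,0,0,0,-0.02,0],
    [0.336,-0.603,0,0,0,-0.04,0],
    [0.504,-0.904,0,0,0,-0.0608,0]
  ]
}}

```text
time: 2.2
tool_pos: [0.3894, 0.3661, 0.2316]
tcp_rot: [1.153, 2.922, 0.001]
wrist_force: [1.6, -0.2, 0.7]
width: 0.999
grip_force: 0.0
```

Emit:
{"method": "servo_tool", "body": {
  "series": [
    [0.168,-0.301,0,0,0,-0.02,0],
    [0.336,-0.603,0,0,0,-0.04,0],
    [0.504,-0.904,0,0,0,-0.0608,0]
  ]
}}

```text
time: 2.5
tool_pos: [0.4625, 0.235, 0.2317]
tcp_rot: [1.427, 2.798, 0.001]
wrist_force: [1.1, 0.1, -0.6]
width: 1.002
grip_force: 0.0
```

Emit:
{"method": "servo_tool", "body": {
  "series": [
    [0.168,-0.301,0,0,0,-0.02,0],
    [0.336,-0.603,0,0,0,-0.04,0],
    [0.504,-0.904,0,0,0,-0.0608,0]
  ]
}}

```text
time: 2.8
tool_pos: [0.5356, 0.1038, 0.2317]
tcp_rot: [1.688, 2.649, 0.001]
wrist_force: [1.4, 0.1, 0.1]
width: 1.003
grip_force: 0.0
```

Emit:
{"method": "servo_tool", "body": {
  "series": [
    [0.168,-0.301,0,0,0,-0.02,0],
    [0.336,-0.603,0,0,0,-0.04,0],
    [0.504,-0.904,0,0,0,-0.0608,0],
    [0.504,-0.904,0,0,0,-0.0608,0]
  ]
}}

```text
time: 3.2
tool_pos: [0.6127, -0.035, 0.2313]
tcp_rot: [1.935, 2.471, -0.001]
wrist_force: [0.5, 0.7, 0.2]
width: 1.002
grip_force: 0.0
```

Emit:
{"method": "servo_tool", "body": {
  "series": [
    [0,0,-0.25,0,0,0.002,0],
    [0,0,-0.5,0,0,0.002,0],
    [0,0,-0.5,0,0,0.002,0]
  ]
}}

```text
time: 3.5
tool_pos: [0.6055, -0.0291, 0.1501]
tcp_rot: [-1.915, -2.477, 0.01]
wrist_force: [-1.3, 0.9, -0.9]
width: 1.001
grip_force: 0.0
```

Emit:
{"method": "servo_tool", "body": {
  "series": [
    [0,0,0,0,0,0,0],
    [0,0,0,0,0,0,0],
    [0,0,0,0,0,0,0]
  ]
}}

```text
time: 3.8
tool_pos: [0.6122, -0.0296, 0.1592]
tcp_rot: [1.919, 2.483, 0.004]
wrist_force: [0.5, 0.2, 0.8]
width: 1.0
grip_force: 0.0
```

```bash
python3 - <<'E'
from h import *
s=bot.read_state(); print(s["time"],np.round(s["tool_pos"],4),np.round(s["tcp_rot"],4),np.round(s["q"],3))
out=[]
for n,(u,v) in(("top",(225,160)),("scene",(235,150))):
    im=bot.read_camera(n)[:,:,::-1]
    out.append(cv2.resize(im[v:v+100,u:u+100],None,fx=4,fy=4,interpolation=cv2.INTER_CUBIC))
cv2.imwrite("pics/a.png",np.hstack(out))
E
```

```text
3.8 [ 0.6122 -0.0296  0.1592] [1.9187 2.4827 0.0039] [-0.089  0.199  1.82   0.     1.118 -0.344]
```

View pics/a.png

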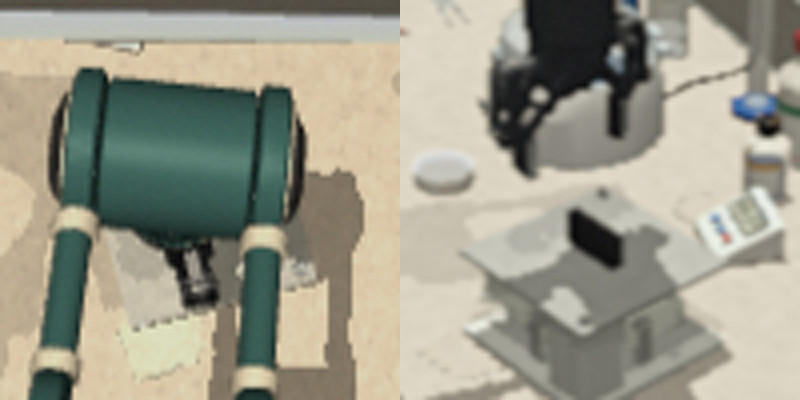

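Emit:
{"method": "servo_tool", "body": {
  "series": [
    [0.06,-0.123,0,0,0,0.002,0],
    [0.06,-0.123,0,0,0,0.002,0],
    [0.06,-0.123,0,0,0,0.002,0],
    [0.06,-0.123,0,0,0,0.002,0]
  ]
}}

```text
time: 4.3
tool_pos: [0.6193, -0.0479, 0.1566]
tcp_rot: [-1.914, -2.491, -0.0]
wrist_force: [-0.9, 0.1, -0.3]
width: 1.001
grip_force: 0.0
```

```bash
python3 - <<'E'
from h import *
print(proj("scene",[[.612,-.03,.172],[.6205,-.048,.119]]))
s=bot.read_state(); print(s["time"],np.round(s["tool_pos"],4),np.round(s["tcp_rot"],4),np.abs(s["joint_vel"]).max())
im=bot.read_camera("scene")[:,:,::-1]; print(proj("scene",[s["tool_pos"]]))
cv2.imwrite("pics/b.png",cv2.resize(im[120:260,215:355],None,fx=4,fy=4,interpolation=cv2.INTER_CUBIC))
E
```

```text
[[278.02534509 188.77162082]
 [282.9113493  204.94807573]]
4.3 [ 0.6193 -0.0479  0.1566] [-1.9142e+00 -2.4910e+00 -5.0000e-04] 0.006296272701498367
[[282.54955241 195.02742831]]
```

View pics/b.png

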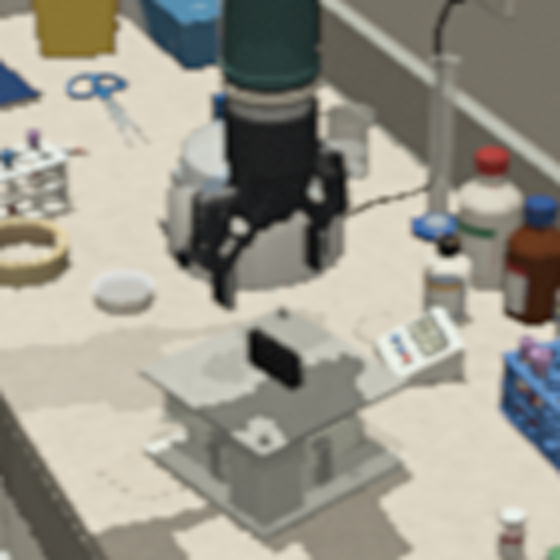

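Emit:
{"method": "servo_tool", "body": {
  "series": [
    [0.005,0,-0.22,0,0,0.001,0],
    [0.005,0,-0.424,0,0,0.001,0],
    [0.005,0,-0.424,0,0,0.001,0],
    [0.005,0,-0.424,0,0,0.001,0.5],
    [0.005,0,-0.424,0,0,0.001,1],
    [0.005,0,-0.424,0,0,0.001,1],
    [0.005,0,-0.424,0,0,0.001,1],
    [0.005,0,-0.424,0,0,0.001,1],
    [0.005,0,-0.424,0,0,0.001,1],
    [0.005,0,-0.424,0,0,0.001,1]
  ],
  "newtons": 60
}}

```text
time: 5.35
tool_pos: [0.6212, -0.0484, 0.0941]
tcp_rot: [1.909, 2.493, 0.002]
wrist_force: [-0.0, 0.5, 5.8]
width: 0.149
grip_force: 59.6
```

Emit:
{"method": "servo_tool", "body": {
  "series": [
    [0,0,0.05,0,0,0,1],
    [0,0,0.1,0,0,0,1],
    [0,0,0.2,0,0,0,1],
    [0,0,0.35,0,0,0,1],
    [0,0,0.5,0,0,0,1],
    [0,0,0.5,0,0,0,1],
    [0,0,0.5,0,0,0,1]
  ]
}}

```text
time: 6.05
tool_pos: [0.6204, -0.0483, 0.1684]
tcp_rot: [1.909, 2.493, 0.001]
wrist_force: [0.3, -0.2, -1.6]
width: 0.152
grip_force: 58.9
```

```bash
python3 - <<'E'
from h import *
im=bot.read_camera("scene")[:,:,::-1]
cv2.imwrite("pics/c.png",cv2.resize(im[120:300,215:395],None,fx=3,fy=3,interpolation=cv2.INTER_CUBIC))
for t in("lug","tray_mid"):
  for n in("scene",):
    for uv,s in mark(t,n): print(t,n,np.round(uv,1),round(s,2),atz(n,uv,.06 if t=="lug" else .043).round(3))
a=np.radians(14.3);R=np.array([[np.cos(a),-np.sin(a)],[np.sin(a),np.cos(a)]]);print("lug exp",R@[-.0537,.0537]+[.6205,-.0475])
E
```

```text
lug scene [260.3 218. ] 0.86 [ 0.558 -0.004  0.06 ]
lug scene [352.8 279.5] 0.23 [ 0.668 -0.392  0.06 ]
tray_mid scene [283.2 223.6] 0.88 [ 0.623 -0.045  0.043]
lug exp [ 0.55520001 -0.0087277 ]
```

View pics/c.png

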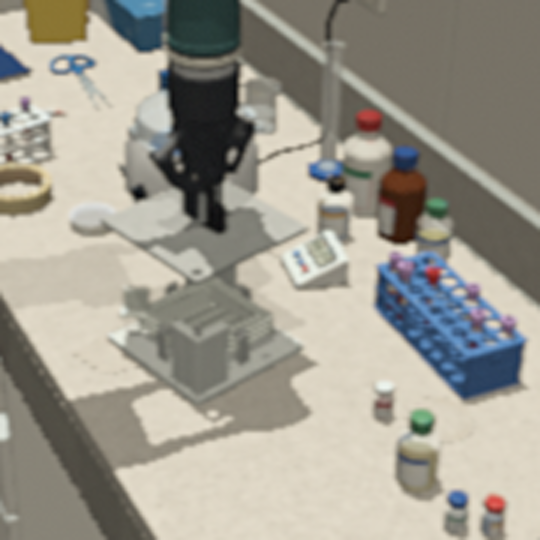

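Emit:
{"method": "servo_tool", "body": {
  "series": [
    [-0.03,-0.11,0,0,0,0,1],
    [-0.09,-0.33,0,0,0,0,1],
    [-0.15,-0.55,0,0,0,0,1],
    [-0.2,-0.722,0,0,0,0,1]
  ]
}}

```text
time: 6.6
tool_pos: [0.5886, -0.1587, 0.1664]
tcp_rot: [-1.909, -2.493, 0.003]
wrist_force: [-0.3, -0.5, -1.4]
width: 0.153
grip_force: 58.8
```

Emit:
{"method": "servo_tool", "body": {
  "series": [
    [-0.06,-0.22,0,0,0,0,1],
    [-0.12,-0.44,0,0,0,0,1],
    [-0.17,-0.6,0,0,0,0,1],
    [-0.2,-0.722,-0.15,0,0,0,1],
    [-0.2,-0.722,-0.35,0,0,0,1],
    [-0.2,-0.722,-0.55,0,0,0,1],
    [-0.2,-0.722,-0.75,0,0,0,1],
    [-0.2,-0.722,-0.75,0,0,0,1],
    [-0.2,-0.722,-0.75,0,0,0,1],
    [-0.2,-0.722,-0.75,0,0,0,1]
  ]
}}

```text
time: 7.6
tool_pos: [0.5613, -0.2658, 0.0569]
tcp_rot: [1.909, 2.492, 0.0]
wrist_force: [0.9, -0.1, -1.2]
width: 0.151
grip_force: 58.7
```

Emit:
{"method": "servo_tool", "body": {
  "series": [
    [0,0,-0.12,0,0,0,1],
    [0,0,-0.22,0,0,0,1],
    [0,0,-0.27,0,0,0,1],
    [0,0,-0.285,0,0,0,1],
    [0,0,-0.295,0,0,0,1],
    [0,0,-0.3,0,0,0,1],
    [0,0,-0.3,0,0,0,1]
  ]
}}

```text
time: 8.3
tool_pos: [0.5604, -0.2649, 0.0121]
tcp_rot: [1.91, 2.494, -0.0]
wrist_force: [-4.2, 1.8, 5.9]
width: 0.153
grip_force: 60.0
```

Emit:
{"method": "servo_tool", "body": {
  "series": [
    [0,0,0,0,0,0,0.6],
    [0,0,0,0,0,0,0.4],
    [0,0,0,0,0,0,0.4],
    [0,0,0.02,0,0,0,0.4],
    [0,0,0.3,0,0,0,0.4],
    [0,0,0.6,0,0,0,0.4],
    [0,0,0.9,0,0,0,0.4],
    [0,0,1,0,0,0,0.4]
  ]
}}

```text
time: 9.1
tool_pos: [0.5634, -0.2665, 0.1667]
tcp_rot: [1.904, 2.487, 0.003]
wrist_force: [1.0, -0.0, 0.0]
width: 0.603
grip_force: 0.0
```

```bash
python3 - <<'E'
from h import *
s=bot.read_state(); print(s["time"],np.round(s["tool_pos"],4),s["width"])
out=[]
for n,(u,v) in(("top",(230,165)),("scene",(235,180))):
    im=bot.read_camera(n)[:,:,::-1]; cv2.imwrite(f"pics/{n}1.png",im)
    for t,z in(("cover_handle",.021),("lug",.06),("tray_mid",.043),("lug_corner",.043),("far_corner",.043),("stand",0)):
        for uv,sc in mark(t,n)[:1]: print(t,n,np.round(uv,1),round(sc,2),atz(n,uv,z).round(4))
    c=cv2.resize(im[v:v+130,u:u+100],None,fx=4,fy=4,interpolation=cv2.INTER_CUBIC)
    x,y,a=.6207,-.0475,.2494
    R=np.array([[np.cos(a),-np.sin(a)],[np.sin(a),np.cos(a)]])
    for pts,z in(([(-.055,-.055),(.055,-.055),(.055,.055),(-.055,.055)],.046),([(-.0438,.0438),(-.0636,.0636)],.074)):
        P=[[*(R@p+[x,y]),z] for p in pts]
        cv2.polylines(c,[((proj(n,P)-[u,v]+.5)*4).astype(int)],True,(0,0,255),1)
    out.append(c)
cv2.imwrite("pics/d.png",np.hstack(out))
E
```

```text
9.1 [ 0.5634 -0.2665  0.1667] 0.6033601662199591
cover_handle top [338.  229.7] 0.72 [ 0.5682 -0.2654  0.021 ]
lug top [260.2 231.4] 0.83 [ 0.5597 -0.0019  0.06  ]
tray_mid top [275.  211.5] 0.88 [ 0.627  -0.0505  0.043 ]
lug_corner top [265.8 229.4] 0.87 [ 0.5671 -0.0201  0.043 ]
far_corner top [287.3 194.7] 0.86 [ 0.6839 -0.0914  0.043 ]
cover_handle scene [296.7 273.7] 0.85 [ 0.561  -0.2642  0.021 ]
lug scene [259.6 219.9] 0.77 [ 0.5519 -0.0138  0.06  ]
tray_mid scene [280.9 224.4] 0.82 [ 0.6142 -0.0455  0.043 ]
lug_corner scene [265.2 225.7] 0.59 [ 0.5645 -0.0298  0.043 ]
far_corner scene [301.2 227.9] 0.49 [ 0.6655 -0.0924  0.043 ]
stand scene [283.7 235. ] 0.8 [ 0.6223 -0.05    0.    ]
```

View pics/d.png

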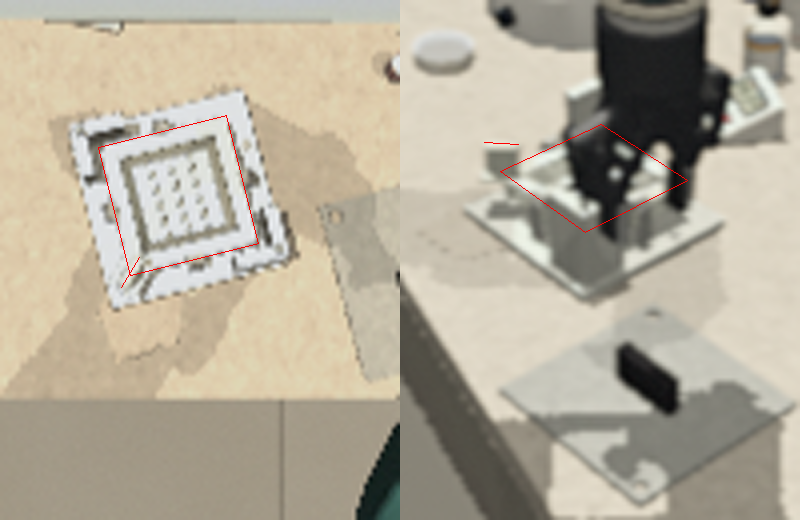

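Emit:
{"method": "servo_tool", "body": {
  "series": [
    [-0.01,0.2,0,0,0,0.03,0.4],
    [-0.02,0.45,0,0,0,0.06,0.4],
    [-0.027,0.7,0,0,0,0.09,0.4],
    [-0.027,0.86,0,0,0,0.124,0.4]
  ]
}}

```text
time: 10.2
tool_pos: [0.5558, -0.1338, 0.1602]
tcp_rot: [-1.384, -2.82, -0.001]
wrist_force: [0.0, -0.0, 0.1]
width: 0.601
grip_force: 0.0
```

Emit:
{"method": "servo_tool", "body": {
  "series": [
    [-0.01,0.25,0,0,0,0.03,0.4],
    [-0.02,0.5,0,0,0,0.06,0.4],
    [-0.027,0.7,0,0,0,0.09,0.4],
    [-0.027,0.86,0,0,0,0.124,0.4],
    [-0.027,0.86,-0.3,0,0,0.124,0.4],
    [-0.027,0.86,-0.3,0,0,0.124,0.4],
    [-0.027,0.86,-0.3,0,0,0.124,0.4],
    [-0.027,0.86,-0.3,0,0,0.124,0.4]
  ]
}}

```text
time: 11.0
tool_pos: [0.5532, -0.0073, 0.1167]
tcp_rot: [0.82, 3.03, 0.001]
wrist_force: [-0.0, 0.1, 0.2]
width: 0.601
grip_force: 0.0
```

```bash
python3 - <<'E'
from h import *
s=bot.read_state(); print(s["time"],np.round(s["tool_pos"],4),np.round(s["tcp_rot"],4),np.round(s["q"],3),np.abs(s["joint_vel"]).max())
im=bot.read_camera("scene")[:,:,::-1]
print(mark("lug","scene"),proj("scene",[s["tool_pos"]]))
cv2.imwrite("pics/e.png",cv2.resize(im[150:270,215:335],None,fx=5,fy=5,interpolation=cv2.INTER_CUBIC))
E
```

```text
11.0 [ 0.5532 -0.0073  0.1167] [8.2030e-01 3.0305e+00 6.0000e-04] [-0.058  0.134  1.982 -0.     1.024 -1.1  ] 0.014544824952464116
[((261.016, 219.786), 0.73)] [[258.70100283 204.33474408]]
```

View pics/e.png

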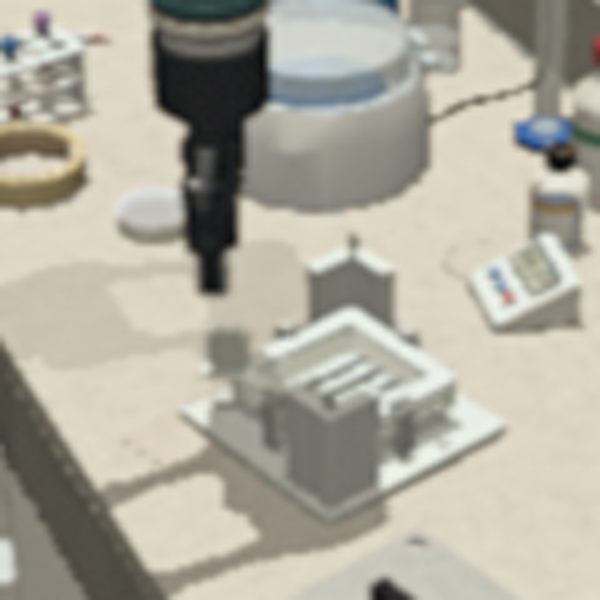

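Emit:
{"method": "servo_tool", "body": {
  "series": [
    [0.014,-0.01,-0.2,0,0,0,0.4],
    [0.014,-0.01,-0.4,0,0,0,0.4],
    [0.014,-0.01,-0.44,0,0,0,0.4],
    [0.014,-0.01,-0.44,0,0,0,0.4],
    [0.014,-0.01,-0.44,0,0,0,0.7],
    [0.014,-0.01,-0.44,0,0,0,1],
    [0.014,-0.01,-0.44,0,0,0,1],
    [0.014,-0.01,-0.44,0,0,0,1],
    [0.014,-0.01,-0.44,0,0,0,1]
  ],
  "newtons": 90
}}

```text
time: 12.0
tool_pos: [0.5556, -0.0085, 0.051]
tcp_rot: [0.819, 3.03, 0.001]
wrist_force: [-1.6, 0.8, 6.3]
width: 0.101
grip_force: 88.0
```

Emit:
{"method": "servo_tool", "body": {
  "series": [
    [0.004,-0.002,0.034,0.0056,0.0096,0,1],
    [0.0075,-0.0045,0.067,0.0112,0.0192,0,1],
    [0.012,-0.007,0.1,0.0169,0.0288,0,1],
    [0.018,-0.011,0.134,0.0225,0.0383,0,1],
    [0.022,-0.013,0.151,0.0253,0.0431,0,1],
    [0.022,-0.013,0.151,0.0253,0.0431,0,1],
    [0.022,-0.013,0.151,0.0253,0.0431,0,1],
    [0.022,-0.013,0.151,0.0253,0.0431,0,1]
  ]
}}

```text
time: 12.8
tool_pos: [0.5576, -0.0101, 0.0722]
tcp_rot: [-0.78, -2.887, -0.062]
wrist_force: [-3.1, 1.6, 5.0]
width: 0.097
grip_force: 88.7
```

```bash
python3 - <<'E'
from h import *
s=bot.read_state(); print(s["time"],np.round(s["tool_pos"],4),np.round(s["tcp_rot"],4),np.round(s["wrist_force"],1),np.round(s["torque"],2))
im=bot.read_camera("scene")[:,:,::-1]
for t in("lug_corner","far_corner","tray_mid","second_mid"): print(t,mark(t,"scene")[:1])
print(proj("scene",[[.5609,-.0124,.043],[.5609,-.0124,.0645],[.6805,-.0826,.043],[.6207,-.0475,.043],[.6207,-.0475,.054]]))
cv2.imwrite("pics/f.png",cv2.resize(im[180:260,235:335],None,fx=7,fy=7,interpolation=cv2.INTER_CUBIC))
E
```

```text
12.8 [ 0.5576 -0.0101  0.0722] [-0.78   -2.8871 -0.0618] [-3.1  1.6  5. ] [-0.16 -0.04 -0.06]
lug_corner [((262.808, 220.584), 0.76)]
far_corner [((304.416, 226.212), 0.81)]
tray_mid [((283.416, 218.484), 0.68)]
second_mid [((267.12, 217.81199999999998), 0.41)]
[[262.08576382 223.26190857]
 [261.91961058 217.89888503]
 [303.88839296 225.19466873]
 [282.92327387 224.22475851]
 [282.91997619 221.48658311]]
```

View pics/f.png

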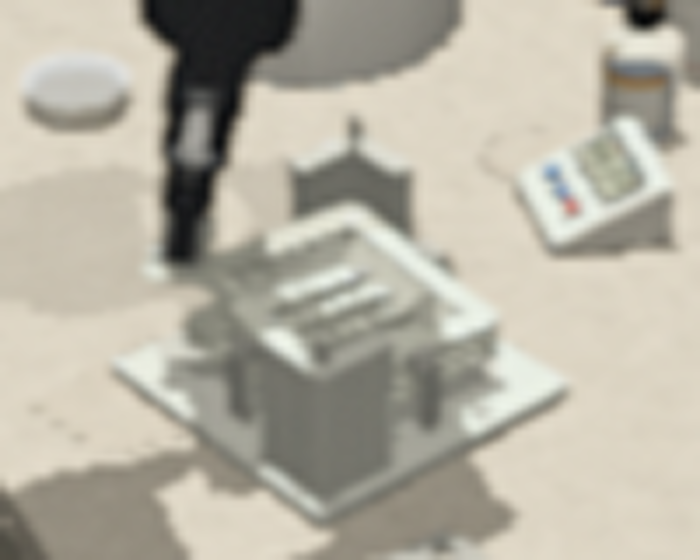

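Emit:
{"method": "servo_tool", "body": {
  "series": [
    [0.004,-0.002,0.016,0.0028,0.0048,0,1],
    [0.008,-0.005,0.032,0.0056,0.0096,0,1],
    [0.012,-0.007,0.048,0.0084,0.0144,0,1],
    [0.016,-0.0095,0.065,0.0112,0.0192,0,1],
    [0.016,-0.0095,0.065,0.0112,0.0192,0,1],
    [0.016,-0.0095,0.085,0.0112,0.0192,0,1],
    [0.016,-0.0095,0.105,0.0112,0.0192,0,1],
    [0.016,-0.0095,0.13,0.0112,0.0192,0,1],
    [0.016,-0.0095,0.16,0.0112,0.0192,0,1],
    [0.016,-0.0095,0.2,0.0112,0.0192,0,1],
    [0.016,-0.0095,0.25,0.0112,0.0192,0,1],
    [0.016,-0.0095,0.3,0.0112,0.0192,0,1],
    [0.016,-0.0095,0.4,0.0112,0.0192,0,1],
    [0.016,-0.0095,0.4,0.0112,0.0192,0,1]
  ]
}}

```text
time: 14.45
tool_pos: [0.562, -0.0119, 0.1349]
tcp_rot: [-0.763, -2.825, -0.089]
wrist_force: [0.9, -0.5, -0.7]
width: 0.093
grip_force: 88.1
```

```bash
python3 - <<'E'
from h import *
s=bot.read_state(); print(s["time"],np.round(s["tool_pos"],4),np.round(s["tcp_rot"],4),np.round(s["wrist_force"],1))
im=bot.read_camera("scene")
for t in("lug_corner","far_corner","tray_mid","second_mid"): print(t,mark(t,"scene")[:1])
print(proj("scene",[[.6207,-.0475,.035],[.6207,-.0475,.041]]))
E
```

```text
14.45 [ 0.562  -0.0119  0.1349] [-0.7634 -2.8252 -0.0888] [ 0.9 -0.5 -0.7]
lug_corner [((265.216, 201.894), 0.61)]
far_corner [((302.90400000000005, 211.68), 0.92)]
tray_mid [((283.472, 203.28), 0.66)]
second_mid [((282.296, 229.992), 0.83)]
[[282.92565537 226.20278869]
 [282.92387057 224.72031655]]
```

Emit:
{"method": "servo_tool", "body": {
  "series": [
    [0,0,0.1,0,0,0,1],
    [0,0,0.2,-0.006,-0.01,0,1],
    [0,0,0.3,-0.012,-0.02,0,1],
    [0,0,0.4,-0.018,-0.031,0,1],
    [0,0,0.48,-0.024,-0.042,0,1],
    [0,0,0.54,-0.03,-0.052,0,1],
    [0,0,0.56,-0.0365,-0.0623,0,1],
    [0,0,0.56,-0.0365,-0.0623,0,1],
    [0,0,0.56,-0.0365,-0.0623,0,1],
    [0,0,0.56,-0.0365,-0.0623,0,1],
    [0,0,0.56,-0.0365,-0.0623,0,1],
    [0,0,0.56,-0.0365,-0.0623,0,1]
  ]
}}

```text
time: 15.9
tool_pos: [0.5598, -0.0119, 0.2151]
tcp_rot: [-0.82, -3.031, 0.0]
wrist_force: [0.4, -0.1, 0.0]
width: 0.093
grip_force: 88.1
```

```bash
python3 - <<'E'
from h import *
s=bot.read_state(); print(s["time"],np.round(s["tool_pos"],4),np.round(s["tcp_rot"],4),s["grip_force"],np.abs(s["joint_vel"]).max())
im=bot.read_camera("scene")[:,:,::-1]; bot.read_camera("top")
for t in("lug_corner","far_corner","tray_mid","second_mid"): print(t,mark(t,"scene")[:1])
print(proj("scene",[[.568,-.015,.21],[.6865,-.085,.21],[.6207,-.0475,.035]]))
cv2.imwrite("pics/g.png",cv2.resize(im[110:310,215:395],None,fx=3,fy=3,interpolation=cv2.INTER_CUBIC))
E
```

```text
15.9 [ 0.5598 -0.0119  0.2151] [-8.1990e-01 -3.0313e+00  3.0000e-04] 88.1058132648468 0.0025956792038553784
lug_corner [((267.008, 180.096), 0.58)]
far_corner [((306.32000000000005, 184.002), 0.92)]
tray_mid [((285.82399999999996, 182.994), 0.92)]
second_mid [((281.904, 227.51399999999998), 0.62)]
[[263.14219762 179.2047331 ]
 [307.23593462 181.01970727]
 [282.92565537 226.20278869]]
```

View pics/g.png

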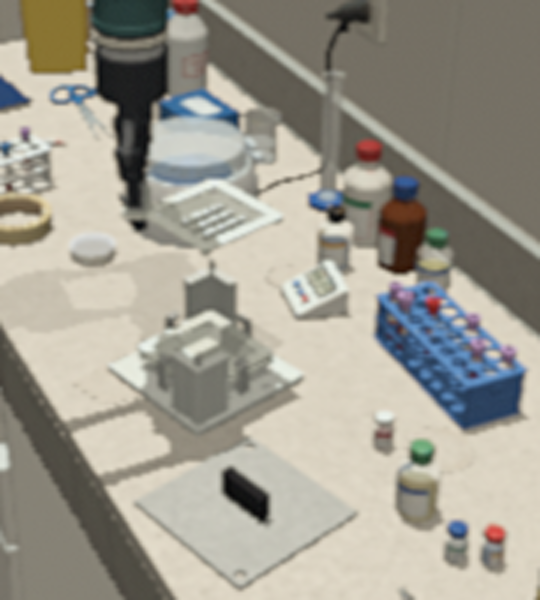

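The picture shows the tray held level by its lug around crop pixel (215,215), well clear of the stand. The second tray is seated in the stand at (210,340), and the cover lies flat at (245,515). Everything is still, so I'm handing in.

```bash
python3 -c "
from workcell import bot
print(bot.finish_job())"
```

```text
the job is handed in; nothing more can be done
None
```

The job is handed in after about 16 s of the 51 s: the cover lies flat and released beside the stand, the top tray was peeled off by its lug and is held level and still with its middle about 20 cm up, and the second tray looks seated; no verdict was returned.

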